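Third hand for a stool frame: press the rung home in the assembly jig

TASK

We are building the side frame of a step stool in the assembly jig: lay the 200 mm rung flat on the jig board at right angles to the loose leg, with its side up against the small stop block, and use its end to push the leg fully home and flush along the fence. Bring it up gently, then keep the rung pressed endwise into the leg with a steady 10 to 20 N for a couple of seconds and finish while still pressing, so that I can screw the T-plate on: keep your hand on the far half of the rung, clear of the joint. Leave everything else on the bench alone.

Things in the scene. Friction and masses are not known exactly. Their poses are not given: they have to be found in the camera images.
- jig: Assembly jig screwed to the bench: a white-faced board 300 (its x) by 260 (its y) by 12 mm thick, with a dark wooden fence strip along its far (+x) edge, 35 mm wide, 260 mm long, standing 30 mm above the board. Origin: centre of the board's underside, on the bench; x points square to the fence (away from the robot at yaw 0), y along the fence, z up. The fence's working face is the plane x = +115 mm; the board's top is z = 12 mm.
- stop: Dark wooden stop block screwed to the jig board, 50 mm (x, away from the fence) by 40 mm (y) by 25 mm high; its axes are parallel to the jig's. Origin: centre of its underside, on the board's top. Its +y side (y = +20 mm) is the face against which the rung's side belongs. Its near-fence end is 66 mm from the fence, so that the leg (38 mm) passes between. It sits at varying places along the fence.
- rung: The rung: a loose pine stick 200 mm long (its x) and 38 by 38 mm in section, about 0.15 kg, lying on the bench to the left or the right of the jig, within about 20 degrees of pointing straight away from the robot. Origin: its very centre. Either end and any of its four sides will do. In place, its end butts against the leg, its x is parallel to the jig's x and its centre is 39 mm from the stop's origin along the jig's +y.
- leg: The leg: a loose pine stick 250 mm long (its x) and 38 by 38 mm in section, about 0.19 kg, lying on the jig board along the fence but 8 to 18 mm short of it and a little askew; planed pine slides easily on the board (friction about 0.3), so the leg moves under about 1 N and the force rises only once it sits on the fence. Origin: its very centre. Fully home its long side lies on the fence: its centre is then at x = +96 mm of the jig.
- offcut: Spare pine offcut, 120 mm long, same 38 by 38 mm section, lying on the bench on the other side of the jig; not used. Origin: its very centre; x along its length.
- plate: Flat steel T-plate, 85 by 80 mm, 3 mm thick, lying on the bench behind and to the left of the jig; for later, leave it. Origin: centre of the crossbar's underside.
- tape: Tape measure, 72 by 36 by 64 mm high, on the bench behind and to the right of the jig; leave it. Origin: centre of its underside.
- drill: Cordless drill driver, 210 mm high, standing on its battery at the right side; leave it. Origin: centre of its underside.
- square: Aluminium rafter square, a flat triangle of 170 mm sides, 5 mm thick with a 20 mm high lip, lying between the robot and the jig, to the left; leave it. Origin: middle of one of its short sides.
- glue: White glue bottle, 60 mm across and 190 mm high, at the left side; leave it. Origin: centre of its underside.
- screws: Open grey tub of screws, 120 by 90 by 50 mm high, at the left side; leave it. Origin: centre of its underside.
- pencil: Flat carpenter's pencil, 190 mm long, 8 mm thick, lying behind the fence; leave it. Origin: centre of its underside.
Mind the look-alikes: they are no part of the job. What is shaped like the rung but pink is not meant.

How it is judged:
By the outcome, as a careful person would: the job done as asked, in the order asked, and still so for the second after the job is handed in, while the arm keeps its last pose, push and grip.
It also fails if it takes over 61 s, if anything falls off the work surface, if the arm or the gripper's body presses on something with over 40 N, if the wrist force passes 120 N, or if a joint passes its speed limit or range.

ROBOT

A 6-joint arm with a two-finger parallel gripper is mounted at the origin on the work surface. World frame = base frame: x ahead of the robot, y to its left, z up, the work surface at z = 0. Lengths are in m, angles in degrees, forces in N, time in s.
With the tool pointing down it reaches from about 0.325 to 1 m from the base axis. Payload 5.1 kg.
Tool frame: the origin (TCP) lies at the very end of the fingers, on their centre line; the grasp point (between the pads) lies robot.tcp_to_grasp behind it (robot.tcp_to_grasp is the distance from the TCP to the grasp point, in m); z points along the fingers, y is the direction in which the jaws open and shut (so a half turn about z gives the same grasp; the last joint's range is limited). The gripper opens to 85 mm and grips with 20 to 120 N. Pads are 22 mm wide; open, the fingers measure 114 mm over their backs; the gripper's body (76 mm by 85 mm) begins 54 mm behind the grasp point. The pads swing forward as they close: fully open they stand 13 mm farther back than shut.
Start: joints at [70.038, 7.093, 94.555, -0, 78.352, -4.733], TCP at [0.171, 0.627, 0.231] pointing down, gripper open.
Joint ranges: [-149.61, 149.61], [-58.7, 133.49], [1.44, 155.28], [-77.14, 257.14], [18.33, 153.61], [-166.67, 166.67]. Speed limits (degrees/s): [147.25, 147.25, 180, 180, 180, 180].

INTERFACE

Orientations are given as a 3x3 rotation matrix whose columns are the frame's x, y, z axes.
In Python, from rig import get_state, read_camera, camera_model, job, robot gives the robot as it stands.
- The arm moves only by the tool drive_tool, never from a script. Its argument "commands" is a list of rows, each a list of 7 numbers: the turn, a rotation vector about the tool's x, y, z in degrees, then the shift along the tool's x, y, z in m, then the opening, from 0 (shut) to 1 (fully open). A call has 1 to 20 rows; each row shifts and turns the commanded pose from where the row before left it, along the tool's axes as they then stand; what a row does not reach is not made up. A row lasts 1/10 s, in which the tool goes at most 50 mm and 8.59 degrees, less where a joint would pass 70% of its speed; a pose out of reach is approached as far as the arm can. A call is refused whole if a number of a shift passes 0.05 or a number of a turn 8.59, either way. A call with a gripper value outside its range is refused whole. The fingers move at their own pace and stop on an object; "newtons" is the grip in N (left out, the last holds). Time passes only in rows, so rows that do not move let the fingers close. It gives the time, the measured TCP pose, the force and the opening at its end, in the units of the state.
- get_state(): the state, without advancing time (a new reading comes with each control period).
- read_camera(name): name is "scene" or "side" or "wrist"; returns the picture (400x640x3 uint8, red, green, blue); there is no depth.
- camera_model(name): a dict with "fovy" (degrees; the focal length in pixels is half the picture's height over the tangent of half this angle, whatever the lens; pixels are square), "cx", "cy" (the principal point, pixels), "D" ([k1, k2, p1, p2, k3] as OpenCV has them; the pictures are not rectified), "R" (3x3) and "t" (3): a world point X has camera coordinates R X + t; the wrist camera has in their place "hand_eye" (4x4, takes a point from camera to tool coordinates, whose origin is the TCP and whose axes are the flange's). Camera axes: x right, y down, z forward; pixel columns grow to the right and rows downward; lengths in m; the calibration is good to about 2 mm. A picture is of the moment at which its call begins: read the wrist's pose just before it. camera_model takes no time and is no camera call.
- job.hand_in(): hands the job in, once; it reports no verdict.
The state is a dict: "t": time; "joint_positions": joint angles; "joint_vel": joint speeds; "tau": joint torques, N m; "tool_pos": TCP position; "eef_rot": TCP orientation; "wrist_force": force on the tool from outside, world axes, zero at the start; "wrist_torque": the same for the moment, N m; "opening": finger opening in m.
Only numpy, scipy, OpenCV 4.12 (cv2) and the standard library are available. Lean on these libraries where they do the work, as an engineer would, in place of code of your own. Each camera call takes 0.05 s, during which the arm holds its last target.

## Working session

There is one attempt and no reset: what is moved stays moved. The work goes in short steps, Python scripts to look and compute and a tool call to move; the robot and the scene stay as the last step left them, time stands still between calls to the robot, and variables do not carry over. Pictures are saved under pics/ and viewed, and the job is handed in when it is done.

Besides the shell and the picture viewer there is one more tool, called after "Call:" in YAML: its name, and indented under it one key for each argument. drive_tool: Moves the arm, as the interface text tells. Its arguments: {"type":"object","properties":{"commands":{"type":"array","items":{"type":"array","items":{"type":"number"}}},"newtons":{"type":"number"}},"required":["commands"]}

```bash
mkdir -p pics; ls
python3 - <<'E'
from rig import *
import cv2,json
s=get_state();print(s)
for n in("scene","side","wrist"):
    cv2.imwrite(f"pics/a_{n}.png",read_camera(n)[:,:,::-1]);print(n,camera_model(n))
print(robot.tcp_to_grasp)
E
```

```text
pics
{'t': 0.0, 'joint_positions': array([ 7.00396033e+01,  7.13359891e+00,  9.46338250e+01, -1.70650900e-03,
        7.83504511e+01, -4.73353078e+00]), 'joint_vel': array([-0.07742599, -0.04057829,  0.0326374 , -0.05262337,  0.10911677,
        0.10273866]), 'tau': array([ 3.52060588e-04, -4.23614109e+01, -3.65452874e+01, -8.19279194e-05,
        6.98622462e-03,  1.74361922e-06]), 'tool_pos': array([0.17055607, 0.62659927, 0.23005449]), 'eef_rot': array([[-9.64894988e-01,  2.62635120e-01, -6.74885064e-04],
       [ 2.62635950e-01,  9.64893041e-01, -1.94367853e-03],
       [ 1.40713657e-04, -2.05269475e-03, -9.99997883e-01]]), 'wrist_force': array([-1.02391026, -0.15605027,  0.20879231]), 'wrist_torque': array([ 0.04091802,  0.00312432, -0.02329399]), 'opening': 0.08558376949118025}
scene {'fovy': 56.605544756602285, 'cx': 318.4588250111368, 'cy': 197.34729262743505, 'D': array([-0.04825044,  0.        ,  0.        ,  0.        ,  0.        ]), 'R': array([[-0.41637415,  0.90916733, -0.00688052],
       [ 0.61888103,  0.27787073, -0.73469322],
       [-0.66604717, -0.31016549, -0.678
[... 246 characters left out ...]
00639, -0.59445881,  0.01387282],
       [-0.30504858,  0.39232759, -0.8677698 ],
       [ 0.51041071, -0.70192435, -0.4967727 ]]), 't': array([0.43345459, 0.200331  , 1.44102235])}
wrist {'fovy': 62.788401757700235, 'cx': 318.835947158135, 'cy': 195.8742969616665, 'D': array([-0.0315107,  0.       ,  0.       ,  0.       ,  0.       ]), 'hand_eye': array([[ 5.26973514e-04, -9.49523491e-01, -3.13695493e-01,
         7.93521426e-02],
       [ 9.99999550e-01,  2.52753131e-04,  9.14830617e-04,
         1.09566541e-03],
       [-7.89365643e-04, -3.13695834e-01,  9.49523196e-01,
        -1.42052586e-01],
       [ 0.00000000e+00,  0.00000000e+00,  0.00000000e+00,
         1.00000000e+00]])}
0.0187
```

View pics/a_scene.png

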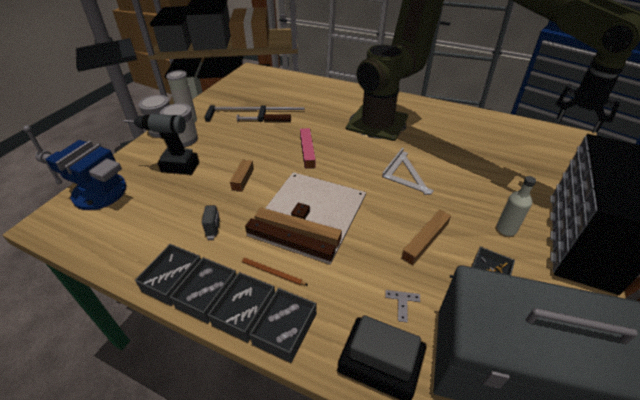

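View pics/a_side.png

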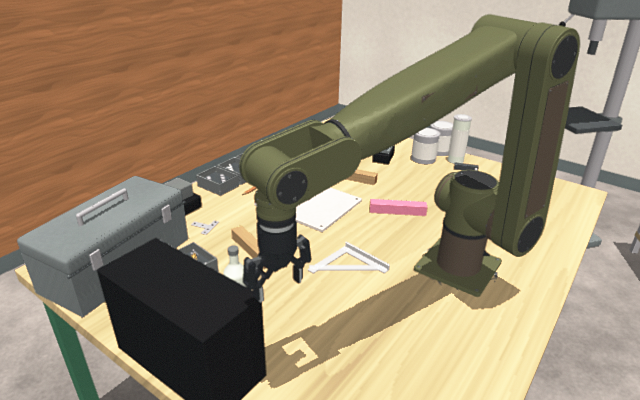

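View pics/a_wrist.png

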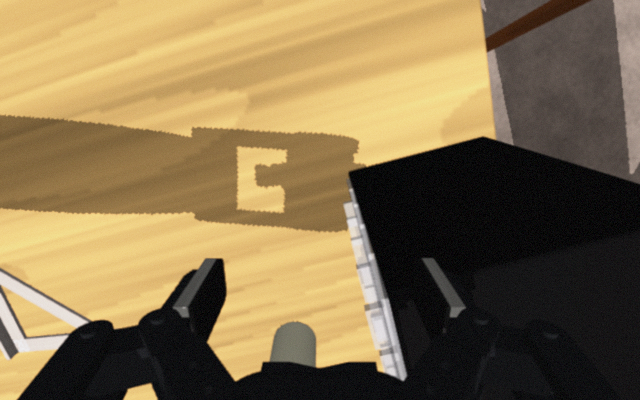

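The scene view shows the jig at about (305,215) px, the stop at (301,210), the leg in front of the fence at (295,225), the rung at (428,236), the offcut at (242,175) and the pink look-alike at (308,147). I'll enlarge the jig and rung area.

```bash
python3 - <<'E'
import cv2
im=cv2.imread("pics/a_scene.png")
cv2.imwrite("pics/b1.png",cv2.resize(im[165:265,235:375],None,fx=5.6,fy=5.6,interpolation=cv2.INTER_CUBIC))
cv2.imwrite("pics/b2.png",cv2.resize(im[200:270,390:460],None,fx=8,fy=8,interpolation=cv2.INTER_CUBIC))
E
cat > h.py <<'E'
import numpy as np,cv2
from rig import *
def K(m):
    f=200/np.tan(np.radians(m['fovy'])/2)
    return np.array([[f,0,m['cx']],[0,f,m['cy']],[0,0,1.]])
def cam(name,st=None):
    m=camera_model(name)
    if name=='wrist':
        st=st or get_state()
        T=np.eye(4);T[:3,:3]=st['eef_rot'];T[:3,3]=st['tool_pos']
        W=T@m['hand_eye'];return m,W[:3,:3],W[:3,3]
    return m,m['R'].T,-m['R'].T@m['t']
def ray(c,p,z):
    m,R,o=c
    u=cv2.undistortPoints(np.array(p,float).reshape(-1,1,2),K(m),m['D']).reshape(-1,2)
    d=np.c_[u,np.ones(len(u))]@R.T
    return o+d*((z-o[2])/d[:,2])[:,None]
def proj(c,X):
    m,R,o=c
    Xc=(np.atleast_2d(X)-o)@R
    return cv2.projectPoints(Xc,np.zeros(3),np.zeros(3),K(m),m['D'])[0].reshape(-1,2)
E
```

```text
(no output)
```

View pics/b1.png

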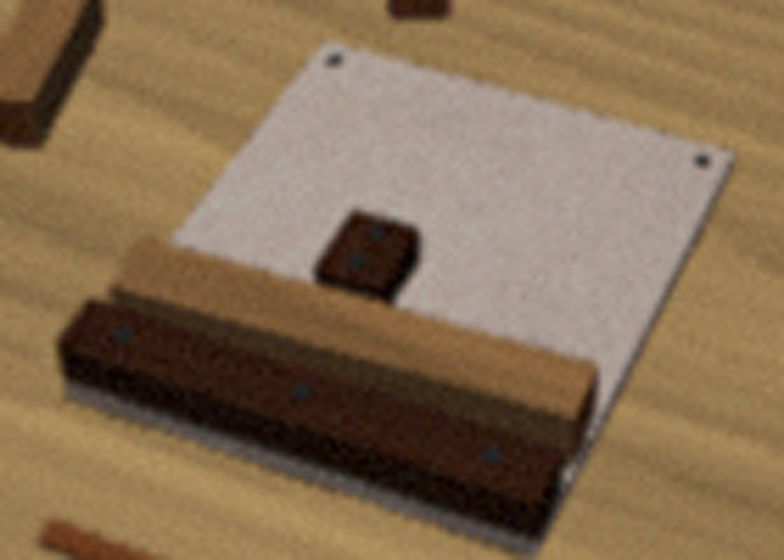

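View pics/b2.png

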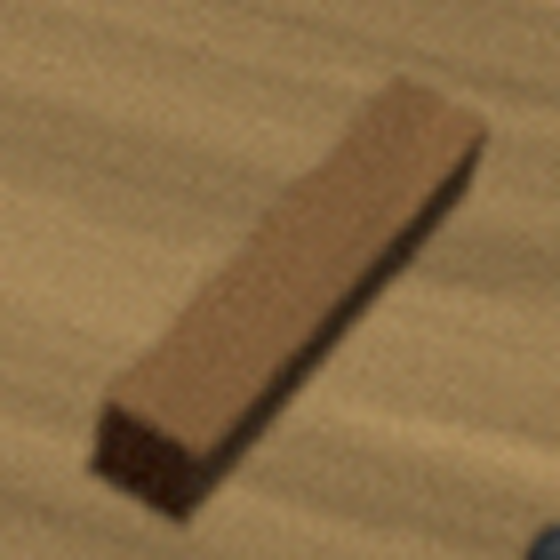

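Run:
```python
from h import *
c=cam('scene')
def go(n,p,s,o,z):
    X=ray(c,np.array(p)/s+np.array(o),z);print(n,X[:,:2].round(4).tolist())
    d=np.roll(X,-1,0)-X;print('  len',np.linalg.norm(d,axis=1).round(3),'ang',np.degrees(np.arctan2(d[:,1],d[:,0])).round(1),'c',X.mean(0).round(4))
go('board',[(325,43),(733,152)],5.6,(235,165),.012)
go('boardlow',[(65,392),(535,555)],5.6,(235,165),.0)
go('fencetop',[(90,302),(563,465)],5.6,(235,165),.042)
go('stop',[(355,212),(418,232),(382,290),(318,268)],5.6,(235,165),.037)
go('leg',[(145,240),(597,365),(578,420),(112,290)],5.6,(235,165),.05)
go('rung',[(400,75),(487,125),(205,460),(115,405)],8,(390,200),.038)
```

```text
board [[0.4425, -0.1541], [0.4351, 0.1024]]
  len [0.257 0.257] ang [ 91.7 -88.3] c [ 0.4388 -0.0259  0.012 ]
boardlow [[0.7364, -0.1521], [0.7319, 0.108]]
  len [0.26 0.26] ang [ 91. -89.] c [ 0.7341 -0.0221  0.    ]
fencetop [[0.7088, -0.148], [0.708, 0.1113]]
  len [0.259 0.259] ang [ 90.2 -89.8] c [ 0.7084 -0.0183  0.042 ]
stop [[0.5899, -0.0578], [0.59, -0.0206], [0.636, -0.019], [0.6353, -0.0563]]
  len [0.037 0.046 0.037 0.045] ang [  89.9    2.   -91.  -178. ] c [ 0.6128 -0.0385  0.037 ]
leg [[0.6652, -0.1407], [0.6499, 0.1046], [0.686, 0.1096], [0.7032, -0.1372]]
  len [0.246 0.036 0.247 0.038] ang [  93.6    7.8  -86.  -174.7] c [ 0.6761 -0.0159  0.05  ]
rung [[0.4459, 0.3331], [0.4588, 0.3669], [0.6495, 0.3105], [0.6392, 0.278]]
  len [0.036 0.199 0.034 0.201] ang [  69.1  -16.5 -107.6  164.1] c [0.5484 0.3222 0.038 ]
```

Run:
```python
from h import *
c=cam('scene')
print('bottle',ray(c,[(527,181)],.19),ray(c,[(508,232)],0.), 'cabinet near corner',ray(c,[(556,245)],0),ray(c,[(592,135)],.2))
```

```text
bottle [[0.41804605 0.51933886 0.19      ]] [[0.41649736 0.53359655 0.        ]] cabinet near corner [[4.12684915e-01 6.64149150e-01 1.11022302e-16]] [[0.11902157 0.69244743 0.2       ]]
```

Call:
drive_tool:
  commands:
    - [0, 0, 0, 0, 0, -0.015, 1]
    - [0, 0, 0, 0, 0, -0.02, 1]
    - [0, 0, 0, 0, 0, -0.02, 1]

```text
t: 0.45
tool_pos: [0.1707, 0.6271, 0.2877]
eef_rot: [[-0.965, 0.263, -0.0], [0.263, 0.965, 0.0], [0.0, 0.0, -1.0]]
wrist_force: [-0.2, 0.3, -0.2]
opening: 0.0853
```

Call:
drive_tool:
  commands:
    - [0, 0, 0.3, -0.015, -0.007, 0, 1]
    - [0, 0, 0.3, -0.025, -0.012, 0, 1]
    - [0, 0, 0.3, -0.03, -0.015, 0, 1]
    - [0, 0, 0.2, -0.03, -0.015, 0, 1]
    - [0, 0, 0, -0.03, -0.015, 0, 1]
    - [0, 0, 0, -0.03, -0.015, 0, 1]
    - [0, 0, 0, -0.03, -0.015, 0, 1]
    - [0, 0, 0, -0.03, -0.015, 0, 1]
    - [0, 0, 0, -0.03, -0.015, 0, 1]
    - [0, 0, 0, -0.03, -0.015, 0, 1]
    - [0, 0, 0, -0.03, -0.015, 0, 1]
    - [0, 0, 0, -0.03, -0.015, 0, 1]
    - [0, 0, 0, -0.03, -0.012, 0, 1]
    - [0, 0, 0, -0.015, -0.005, 0, 1]
    - [0, 0, 0, 0, 0, 0, 1]
    - [0, 0, 0, 0, 0, 0, 1]
    - [0, 0, 0, 0, 0, 0, 1]

```text
t: 2.15
tool_pos: [0.4878, 0.3419, 0.2862]
eef_rot: [[-0.96, 0.28, -0.001], [0.28, 0.96, 0.0], [0.001, -0.0, -1.0]]
wrist_force: [-0.6, 0.5, 0.1]
opening: 0.0858
```

Run:
```python
from h import *
s=get_state();print(s['tool_pos'],s['wrist_force'])
im=read_camera('wrist')[:,:,::-1]
cv2.imwrite("pics/c.png",im); np.savez('c.npz',p=s['tool_pos'],R=s['eef_rot'])
```

```text
[0.48778322 0.34194027 0.28621862] [-0.5533021   0.5236024   0.12932022]
```

View pics/c.png

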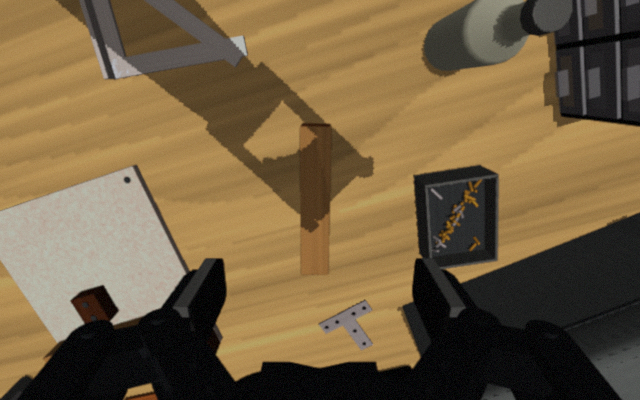

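The wrist view shows the rung as a vertical bar from (301–330,126) to (301–329,275), the board corner at (135,166) and the stop at (95,303).

```bash
cat >> h.py <<'E'
def wl(f):
    d=np.load(f);return cam('wrist',dict(tool_pos=d['p'],eef_rot=d['R']))
E
python3 - <<'E'
from h import *
c=wl('c.npz')
im=cv2.imread('pics/c.png')
cv2.imwrite("pics/c2.png",cv2.resize(im[110:290,280:350],None,fx=3.3,fy=3.3,interpolation=cv2.INTER_CUBIC))
cv2.imwrite("pics/c3.png",cv2.resize(im[150:350,0:230],None,fx=3,fy=3,interpolation=cv2.INTER_CUBIC))
X=ray(c,[(301,126),(330,126),(329,275),(301,275)],.038);print(X.round(4))
d=np.roll(X,-1,0)-X;print(np.linalg.norm(d,axis=1),np.degrees(np.arctan2(d[:,1],d[:,0])),X.mean(0))
print(ray(c,[(135,166)],.012))
E
```

```text
[[0.4469 0.3336 0.038 ]
 [0.4564 0.3662 0.038 ]
 [0.6487 0.3111 0.038 ]
 [0.638  0.2744 0.038 ]]
[0.03402599 0.20008397 0.03822934 0.20010857] [  73.75928507  -16.00519211 -106.24411261  162.79121505] [0.54752249 0.32131271 0.038     ]
[[0.43684747 0.10726541 0.012     ]]
```

View pics/c2.png

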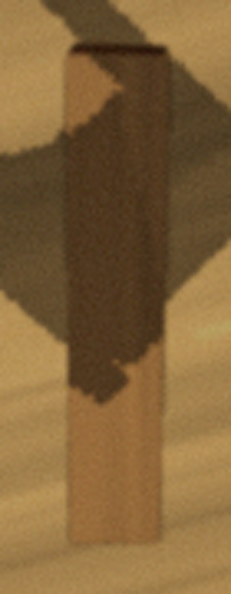

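View pics/c3.png

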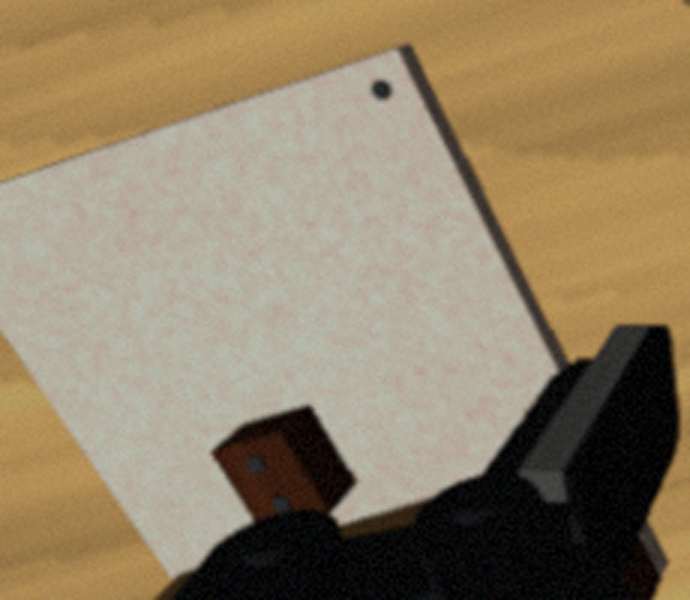

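Call:
drive_tool:
  commands:
    - [0, 0, 0.3, -0.005, -0.003, 0.015, 1]
    - [0, 0, 0, 0, 0, 0.03, 1]
    - [0, 0, 0, 0, 0, 0.03, 1]
    - [0, 0, 0, 0, 0, 0.03, 1]
    - [0, 0, 0, 0, 0, 0.03, 1]
    - [0, 0, 0, 0, 0, 0.03, 1]
    - [0, 0, 0, 0, 0, 0.03, 1]
    - [0, 0, 0, 0, 0, 0.025, 1]
    - [0, 0, 0, 0, 0, 0.02, 1]
    - [0, 0, 0, 0, 0, 0.015, 1]
    - [0, 0, 0, 0, 0, 0.01, 1]
    - [0, 0, 0, 0, 0, 0.01, 1]
    - [0, 0, 0, 0, 0, 0, 1]
    - [0, 0, 0, 0, 0, 0, 1]
    - [0, 0, 0, 0, 0, 0, 1]

```text
t: 3.7
tool_pos: [0.4934, 0.3374, 0.0124]
eef_rot: [[-0.958, 0.286, 0.002], [0.286, 0.958, 0.001], [-0.001, 0.001, -1.0]]
wrist_force: [0.1, -0.9, 0.3]
opening: 0.0853
```

Call:
drive_tool:
  commands:
    - [0, 0, 0, 0, 0, 0.004, 1]
    - [0, 0, 0, 0, 0, 0.003, 1]
    - [0, 0, 0, 0, 0, 0, 1]
    - [0, 0, 0, 0, 0, 0, 0.5]
    - [0, 0, 0, 0, 0, 0, 0.2]
    - [0, 0, 0, 0, 0, 0, 0.2]
    - [0, 0, 0, 0, 0, 0, 0.2]
    - [0, 0, 0, 0, 0, 0, 0.2]
    - [0, 0, 0, 0, 0, 0, 0.2]
    - [0, 0, 0, 0, 0, 0, 0.2]
  newtons: 80

```text
t: 4.7
tool_pos: [0.4929, 0.3371, 0.0047]
eef_rot: [[-0.958, 0.286, 0.001], [0.286, 0.958, 0.0], [-0.001, 0.001, -1.0]]
wrist_force: [0.2, 0.6, 2.2]
opening: 0.0372
```

Call:
drive_tool:
  commands:
    - [0, 0, 0, 0, 0, -0.008, 0.2]
    - [0, 0, 0, 0, 0, -0.015, 0.2]
    - [0, 0, 0, 0, 0, -0.025, 0.2]
    - [0, 0, -3, 0, 0, -0.03, 0.2]
    - [0, 0, -4, 0, 0, -0.03, 0.2]
    - [0, 0, -4, 0, 0, -0.02, 0.2]
    - [0, 0, -4, 0, 0, -0.01, 0.2]
    - [0, 0, -2.5, 0, -0.01, 0, 0.2]
    - [0, 0, 0, 0.003, -0.025, 0, 0.2]
    - [0, 0, 0, 0.004, -0.035, 0, 0.2]
    - [0, 0, 0, 0.004, -0.04, 0, 0.2]
    - [0, 0, 0, 0.004, -0.04, 0, 0.2]
    - [0, 0, 0, 0.004, -0.04, 0, 0.2]
    - [0, 0, 0, 0.004, -0.04, 0, 0.2]
    - [0, 0, 0, 0.004, -0.04, 0, 0.2]
    - [0, 0, 0, 0.004, -0.03, 0, 0.2]
    - [0, 0, 0, 0.003, -0.02, 0, 0.2]
    - [0, 0, 0, 0, 0, 0, 0.2]
    - [0, 0, 0, 0, 0, 0, 0.2]
    - [0, 0, 0, 0, 0, 0, 0.2]

```text
t: 6.7
tool_pos: [0.4631, 0.0172, 0.1427]
eef_rot: [[-1.0, -0.016, 0.0], [-0.016, 1.0, 0.0], [-0.0, 0.0, -1.0]]
wrist_force: [-0.6, 0.8, -1.2]
opening: 0.0367
```

Run:
```python
from h import *
s=get_state();print(s['tool_pos'],s['wrist_force'],s['opening'],s['eef_rot'])
im=read_camera('wrist')[:,:,::-1]
cv2.imwrite("pics/d.png",im); np.savez('d.npz',p=s['tool_pos'],R=s['eef_rot'])
cv2.imwrite("pics/d_s.png",read_camera('scene')[:,:,::-1])
```

```text
[0.46314764 0.01720459 0.1426909 ] [-0.58284474  0.77184382 -1.20616607] 0.03666221076842234 [[-9.99871338e-01 -1.60354855e-02  4.12647712e-04]
 [-1.60353701e-02  9.99871386e-01  2.81329873e-04]
 [-4.17105901e-04  2.74676718e-04 -9.99999875e-01]]
```

View pics/d.png

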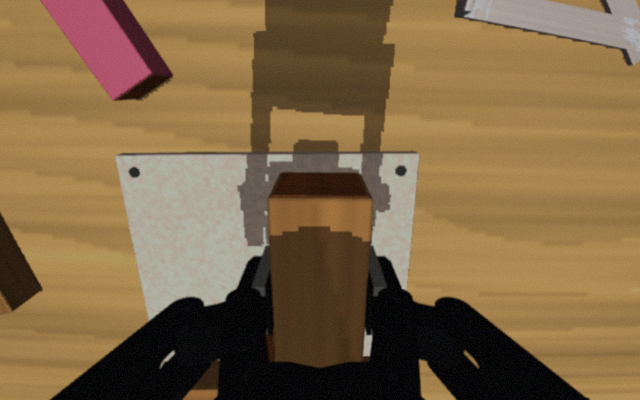

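View pics/d_s.png

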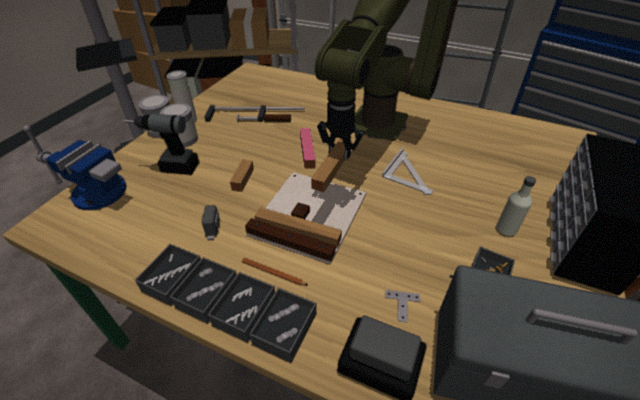

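Run:
```python
from h import *
c=wl('d.npz')
im=cv2.imread('pics/d.png').astype(float)
g=im.min(axis=2); v=im
# board top near edge: first row where bright & low saturation
sat=im.max(2)-im.min(2)
def edge(u):
    col=g[135:180,u-2:u+3].mean(1); return col
pts=[]
for u in list(range(145,235,6))+[408]:
    col=cv2.GaussianBlur(g,(3,3),0)[140:175,u]
    d=np.diff(col); k=d.argmax(); pts.append((u,140+k+.5,round(d[k])))
print(pts)
P=np.array([p[:2] for p in pts if p[2]>15])
X=ray(c,P,.012); print(X.round(4)); 
f=np.polyfit(X[:,1],X[:,0],1);print('yaw from near edge',-np.degrees(np.arctan(f[0])))
print('corners',ray(c,[(119,157),(417,154)],.012),ray(c,[(147,318),(407,290)],.012))
print(s:=proj(c,[[.588,-.022,.012]]))
# rung top
for z in(.178,.18):print(ray(c,[(270,196),(372,196)],z))
cv2.imwrite("pics/d2.png",cv2.resize(cv2.imread('pics/d.png')[140:240,110:430],None,fx=2.5,fy=2.5,interpolation=cv2.INTER_CUBIC))
```

```text
[(145, np.float64(154.5), 35), (151, np.float64(154.5), 30), (157, np.float64(154.5), 33), (163, np.float64(154.5), 33), (169, np.float64(154.5), 34), (175, np.float64(154.5), 32), (181, np.float64(154.5), 34), (187, np.float64(154.5), 33), (193, np.float64(153.5), 32), (199, np.float64(154.5), 34), (205, np.float64(153.5), 33), (211, np.float64(153.5), 33), (217, np.float64(154.5), 32), (223, np.float64(153.5), 32), (229, np.float64(153.5), 32), (408, np.float64(153.5), 31)]
[[ 0.4397 -0.1297  0.012 ]
 [ 0.4396 -0.1246  0.012 ]
 [ 0.4395 -0.1194  0.012 ]
 [ 0.4395 -0.1142  0.012 ]
 [ 0.4394 -0.1091  0.012 ]
 [ 0.4394 -0.1039  0.012 ]
 [ 0.4393 -0.0988  0.012 ]
 [ 0.4392 -0.0937  0.012 ]
 [ 0.4383 -0.0885  0.012 ]
 [ 0.4391 -0.0835  0.012 ]
 [ 0.4382 -0.0783  0.012 ]
 [ 0.4381 -0.0732  0.012 ]
 [ 0.4389 -0.0682  0.012 ]
 [ 0.438  -0.063   0.012 ]
 [ 0.4379 -0.0579  0.012 ]
 [ 0.4354  0.0929  0.012 ]]
yaw from near edge 1.1486227586712938
corners [[ 0.44209534 -0.1526453   0.012     ]
 [ 0.43569946  0.10060429  0.012     ]] [[ 0.60760443 -0.15379374  0.012     ]
 [ 0.56946283  0.10587074  0.012     ]]
[[276.09652445 304.42641973]]
[[0.4196293  0.00052753 0.178     ]
 [0.41906247 0.0355393  0.178     ]]
[[0.41896131 0.0008284  0.18      ]
 [0.41840509 0.03518395 0.18      ]]
```

View pics/d2.png

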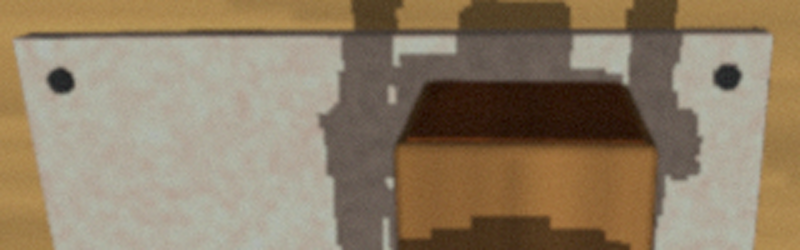

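Call:
drive_tool:
  commands:
    - [0, 0, -0.2, 0, -0.005, 0.01, 0.2]
    - [0, 0, 0, 0, -0.005, 0.02, 0.2]
    - [0, 0, 0, 0, 0, 0.025, 0.2]
    - [0, 0, 0, 0, 0, 0.025, 0.2]
    - [0, 0, 0, 0, 0, 0.02, 0.2]
    - [0, 0, 0, 0, 0, 0.01, 0.2]
    - [0, 0, 0, 0, 0, 0.005, 0.2]
    - [0, 0, 0, 0, 0, 0.003, 0.2]
    - [0, 0, 0, 0, 0, 0, 0.2]
    - [0, 0, 0, 0, 0, 0, 0.2]
    - [0, 0, 0, 0, 0, 0, 0.2]

```text
t: 7.9
tool_pos: [0.464, 0.0064, 0.0252]
eef_rot: [[-1.0, -0.019, 0.002], [-0.019, 1.0, -0.0], [-0.002, -0.0, -1.0]]
wrist_force: [0.3, -0.1, -1.6]
opening: 0.0368
```

Call:
drive_tool:
  commands:
    - [0, 0, 0, 0, 0, 0.003, 0.2]
    - [0, 0, 0, 0, 0, 0.002, 0.2]
    - [0, 0, 0, 0, 0, 0.001, 0.2]
    - [0, 0, 0, 0, 0, 0, 0.2]
    - [0, 0, 0, 0, 0, 0, 0.2]

```text
t: 8.4
tool_pos: [0.4632, 0.0065, 0.0182]
eef_rot: [[-1.0, -0.019, -0.0], [-0.019, 1.0, 0.0], [0.0, 0.0, -1.0]]
wrist_force: [-0.3, 0.9, -1.3]
opening: 0.0372
```

Call:
drive_tool:
  commands:
    - [0, 0, 0, 0, 0, 0.001, 0.2]
    - [0, 0, 0, 0, 0, 0.001, 0.2]
    - [0, 0, 0, 0, 0, 0, 0.2]
    - [0, 0, 0, 0, 0, 0, 0.2]

```text
t: 8.8
tool_pos: [0.4636, 0.0064, 0.0166]
eef_rot: [[-1.0, -0.019, 0.001], [-0.019, 1.0, -0.0], [-0.001, -0.0, -1.0]]
wrist_force: [-0.3, 0.4, 1.3]
opening: 0.0371
```

Call:
drive_tool:
  commands:
    - [0, 0, 0, 0, 0, 0.0005, 0.2]
    - [0, 0, 0, 0, -0.002, 0, 0.2]
    - [0, 0, 0, 0, -0.002, 0, 0.2]
    - [0, 0, 0, 0, 0, 0, 0.2]
    - [0, 0, 0, 0, 0, 0, 0.2]

```text
t: 9.3
tool_pos: [0.4642, 0.0022, 0.0166]
eef_rot: [[-1.0, -0.019, 0.002], [-0.019, 1.0, -0.0], [-0.002, -0.0, -1.0]]
wrist_force: [-0.1, 0.2, 5.1]
opening: 0.037
```

Run:
```python
from h import *
im=read_camera('scene')[:,:,::-1]
cv2.imwrite("pics/e.png",cv2.resize(im[165:265,235:375],None,fx=5.6,fy=5.6,interpolation=cv2.INTER_CUBIC))
```

```text
(no output)
```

View pics/e.png

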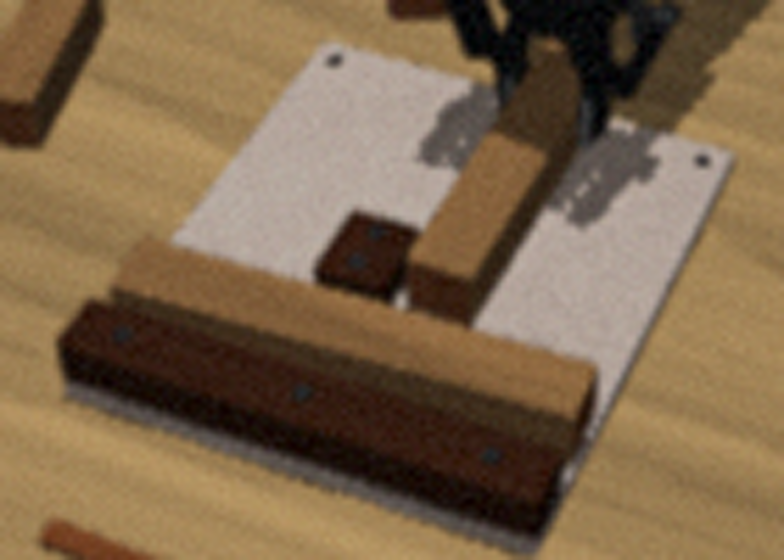

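The rung is on the board next to the stop (375,255 in the enlarged crop), with a few mm of gap left. I'll step it sideways until it touches.

Call:
drive_tool:
  commands:
    - [0, 0, 0, 0, -0.001, 0, 0.2]
    - [0, 0, 0, 0, -0.001, 0, 0.2]
    - [0, 0, 0, 0, -0.001, 0, 0.2]
    - [0, 0, 0, 0, 0, 0, 0.2]
    - [0, 0, 0, 0, 0, 0, 0.2]

```text
t: 9.85
tool_pos: [0.4642, -0.0007, 0.0166]
eef_rot: [[-1.0, -0.018, 0.002], [-0.018, 1.0, -0.0], [-0.002, -0.0, -1.0]]
wrist_force: [0.2, 0.1, 5.5]
opening: 0.0371
```

Call:
drive_tool:
  commands:
    - [0, 0, 0, 0, -0.001, 0, 0.2]
    - [0, 0, 0, 0, 0, 0, 0.2]
    - [0, 0, 0, 0, 0, 0, 0.2]

```text
t: 10.15
tool_pos: [0.4643, -0.0017, 0.0166]
eef_rot: [[-1.0, -0.019, 0.002], [-0.019, 1.0, -0.0], [-0.002, -0.0, -1.0]]
wrist_force: [-0.2, 0.5, 5.1]
opening: 0.037
```

Call:
drive_tool:
  commands:
    - [0, 0, 0, 0, -0.001, 0, 0.2]
    - [0, 0, 0, 0, 0, 0, 0.2]
    - [0, 0, 0, 0, 0, 0, 0.2]

```text
t: 10.45
tool_pos: [0.4643, -0.0027, 0.0166]
eef_rot: [[-1.0, -0.018, 0.002], [-0.018, 1.0, -0.0], [-0.002, -0.0, -1.0]]
wrist_force: [-0.0, 1.2, 5.3]
opening: 0.0369
```

Call:
drive_tool:
  commands:
    - [0, 0, 0, 0, -0.001, 0, 0.2]
    - [0, 0, 0, 0, 0, 0, 0.2]
    - [0, 0, 0, 0, 0, 0, 0.2]

```text
t: 10.75
tool_pos: [0.4643, -0.0037, 0.0166]
eef_rot: [[-1.0, -0.019, 0.002], [-0.019, 1.0, -0.0], [-0.002, -0.0, -1.0]]
wrist_force: [-0.4, 0.7, 4.6]
opening: 0.0374
```

Call:
drive_tool:
  commands:
    - [0, 0, 0, 0, -0.0005, 0, 0.2]
    - [0, 0, 0, 0, 0, 0, 0.2]
    - [0, 0, 0, 0, 0, 0, 0.2]

```text
t: 11.05
tool_pos: [0.4643, -0.0041, 0.0166]
eef_rot: [[-1.0, -0.019, 0.002], [-0.019, 1.0, 0.0], [-0.002, -0.0, -1.0]]
wrist_force: [-0.3, 0.6, 5.1]
opening: 0.037
```

Run:
```python
from h import *
s=get_state();print(s['wrist_force'],s['wrist_torque'])
im=read_camera('scene')[:,:,::-1]
cv2.imwrite("pics/f.png",cv2.resize(im[190:240,280:340],None,fx=12,fy=12,interpolation=cv2.INTER_CUBIC))
```

```text
[-0.25100033  0.60828035  5.12373835] [ 0.15684066  0.10902007 -0.02213767]
```

View pics/f.png

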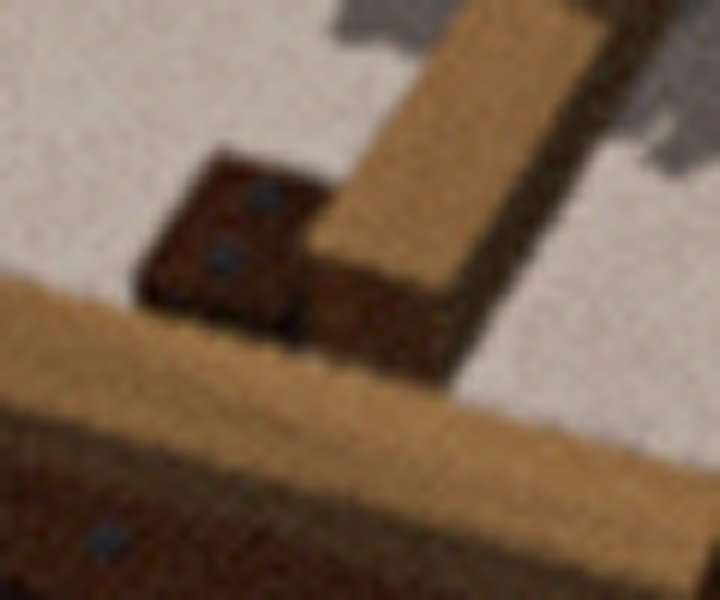

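Call:
drive_tool:
  commands:
    - [0, 0, 0, 0, -0.001, 0, 0.2]
    - [0, 0, 0, 0, 0, 0, 0.2]
    - [0, 0, 0, 0, 0, 0, 0.2]

```text
t: 11.4
tool_pos: [0.4643, -0.0048, 0.0166]
eef_rot: [[-1.0, -0.02, 0.002], [-0.02, 1.0, 0.0], [-0.002, 0.0, -1.0]]
wrist_force: [-0.5, 2.7, 5.7]
opening: 0.0371
```

Call:
drive_tool:
  commands:
    - [0, 0, 0, 0, -0.0005, 0, 0.2]
    - [0, 0, 0, 0, 0, 0, 0.2]
    - [0, 0, 0, 0, 0, 0, 0.2]

```text
t: 11.7
tool_pos: [0.4642, -0.005, 0.0166]
eef_rot: [[-1.0, -0.02, 0.001], [-0.02, 1.0, 0.001], [-0.001, 0.001, -1.0]]
wrist_force: [0.2, 4.5, 5.3]
opening: 0.0371
```

Run:
```python
from h import *
s=get_state();print(s['wrist_force'],s['wrist_torque'],s['tool_pos'])
```

```text
[0.16987258 4.54083776 5.34858783] [0.6403817  0.06999803 0.49034492] [ 0.4642478  -0.00500003  0.01661071]
```

Call:
drive_tool:
  commands:
    - [0, 0, 0, -0.002, 0, 0, 0.2]
    - [0, 0, 0, -0.003, 0, 0, 0.2]
    - [0, 0, 0, -0.004, 0, 0, 0.2]
    - [0, 0, 0, -0.004, 0, 0, 0.2]
    - [0, 0, 0, -0.004, 0, 0, 0.2]
    - [0, 0, 0, -0.003, 0, 0, 0.2]
    - [0, 0, 0, -0.003, 0, 0, 0.2]
    - [0, 0, 0, -0.002, 0, 0, 0.2]
    - [0, 0, 0, -0.001, 0, 0, 0.2]
    - [0, 0, 0, 0, 0, 0, 0.2]
    - [0, 0, 0, 0, 0, 0, 0.2]

```text
t: 12.8
tool_pos: [0.4899, -0.0046, 0.0166]
eef_rot: [[-1.0, -0.02, 0.0], [-0.02, 1.0, 0.001], [-0.0, 0.0, -1.0]]
wrist_force: [-2.9, 3.6, 8.0]
opening: 0.037
```

Run:
```python
from h import *
s=get_state();print(s['wrist_force'],s['wrist_torque'],s['tool_pos'])
im=read_camera('scene')[:,:,::-1]
cv2.imwrite("pics/g.png",cv2.resize(im[165:265,235:375],None,fx=5.6,fy=5.6,interpolation=cv2.INTER_CUBIC))
```

```text
[-2.9165445   3.58609858  8.02592348] [0.51851755 0.33521322 0.53448992] [ 0.489865   -0.00463141  0.01661906]
```

View pics/g.png

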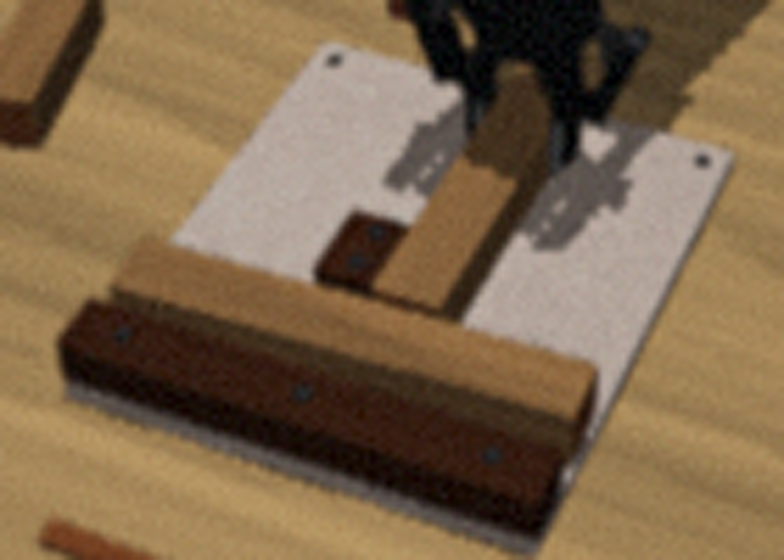

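Call:
drive_tool:
  commands:
    - [0, 0, 0, -0.002, 0, -0.0004, 0.2]
    - [0, 0, 0, -0.002, 0, 0, 0.2]
    - [0, 0, 0, -0.002, 0, 0, 0.2]
    - [0, 0, 0, -0.001, 0, 0, 0.2]
    - [0, 0, 0, -0.001, 0, 0, 0.2]
    - [0, 0, 0, -0.001, 0, 0, 0.2]
    - [0, 0, 0, 0, 0, 0, 0.2]
    - [0, 0, 0, 0, 0, 0, 0.2]

```text
t: 13.65
tool_pos: [0.4984, -0.0045, 0.0166]
eef_rot: [[-1.0, -0.02, -0.0], [-0.02, 1.0, 0.001], [0.0, 0.001, -1.0]]
wrist_force: [-2.6, 3.2, 6.9]
opening: 0.0365
```

Call:
drive_tool:
  commands:
    - [0, 0, 0, -0.001, 0, 0, 0.2]
    - [0, 0, 0, -0.001, 0, 0, 0.2]
    - [0, 0, 0, -0.001, 0, 0, 0.2]
    - [0, 0, 0, 0, 0, 0, 0.2]
    - [0, 0, 0, 0, 0, 0, 0.2]

```text
t: 14.15
tool_pos: [0.5014, -0.0044, 0.0166]
eef_rot: [[-1.0, -0.02, -0.0], [-0.02, 1.0, 0.001], [0.0, 0.001, -1.0]]
wrist_force: [-2.6, 2.4, 5.9]
opening: 0.0372
```

Call:
drive_tool:
  commands:
    - [0, 0, 0, -0.001, 0, 0, 0.2]
    - [0, 0, 0, -0.001, 0, 0, 0.2]
    - [0, 0, 0, 0, 0, 0, 0.2]
    - [0, 0, 0, 0, 0, 0, 0.2]

```text
t: 14.55
tool_pos: [0.5034, -0.0044, 0.0166]
eef_rot: [[-1.0, -0.02, -0.0], [-0.02, 1.0, 0.001], [0.0, 0.001, -1.0]]
wrist_force: [-1.4, 2.8, 6.5]
opening: 0.0371
```

Call:
drive_tool:
  commands:
    - [0, 0, 0, -0.001, 0, 0, 0.2]
    - [0, 0, 0, -0.001, 0, 0, 0.2]
    - [0, 0, 0, 0, 0, 0, 0.2]
    - [0, 0, 0, 0, 0, 0, 0.2]

```text
t: 14.95
tool_pos: [0.5054, -0.0043, 0.0166]
eef_rot: [[-1.0, -0.02, -0.0], [-0.02, 1.0, 0.001], [0.0, 0.001, -1.0]]
wrist_force: [-2.4, 2.7, 6.3]
opening: 0.0368
```

Run:
```python
from h import *
s=get_state();print(s['wrist_force'],s['wrist_torque'],s['tool_pos'])
im=read_camera('scene')[:,:,::-1]
cv2.imwrite("pics/i.png",cv2.resize(im[165:265,235:375],None,fx=5.6,fy=5.6,interpolation=cv2.INTER_CUBIC))
```

```text
[-2.44339246  2.71785317  6.2693215 ] [0.40843399 0.31071949 0.4338059 ] [ 0.50542322 -0.0043225   0.01663266]
```

View pics/i.png

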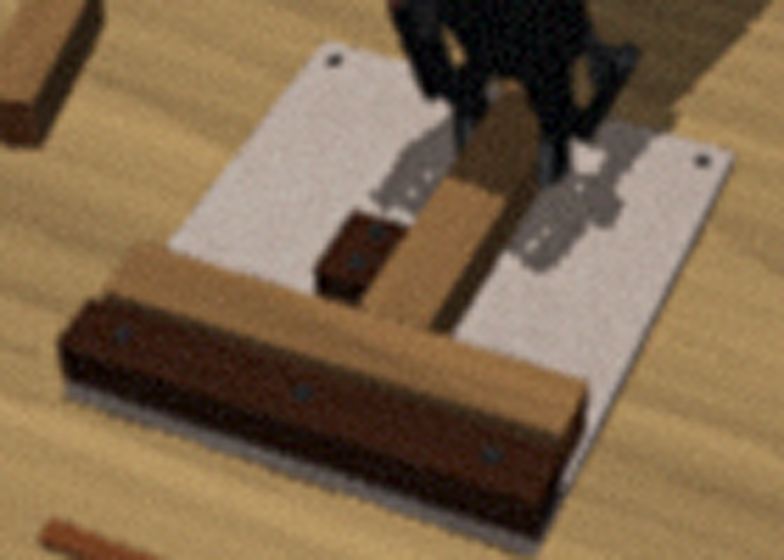

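The leg is almost home: there is a thin gap at the fence, slightly wider at the left end. I'll carry on in small steps.

Call:
drive_tool:
  commands:
    - [0, 0, 0, -0.001, 0, 0, 0.2]
    - [0, 0, 0, -0.001, 0, 0, 0.2]
    - [0, 0, 0, 0, 0, 0, 0.2]
    - [0, 0, 0, 0, 0, 0, 0.2]

```text
t: 15.4
tool_pos: [0.5064, -0.0043, 0.0166]
eef_rot: [[-1.0, -0.02, -0.003], [-0.02, 1.0, 0.001], [0.003, 0.001, -1.0]]
wrist_force: [-8.0, 3.7, 10.5]
opening: 0.0369
```

Call:
drive_tool:
  commands:
    - [0, 0, 0, -0.001, 0, 0, 0.2]
    - [0, 0, 0, 0, 0, 0, 0.2]
    - [0, 0, 0, 0, 0, 0, 0.2]

```text
t: 15.7
tool_pos: [0.5064, -0.0043, 0.0166]
eef_rot: [[-1.0, -0.02, -0.006], [-0.02, 1.0, 0.0], [0.006, 0.001, -1.0]]
wrist_force: [-12.6, 2.1, 14.2]
opening: 0.0373
```

Call:
drive_tool:
  commands:
    - [0, 0, 0, -0.001, 0, 0, 0.2]
    - [0, 0, 0, 0, 0, 0, 0.2]
    - [0, 0, 0, 0, 0, 0, 0.2]

```text
t: 16.0
tool_pos: [0.5064, -0.0044, 0.0166]
eef_rot: [[-1.0, -0.019, -0.008], [-0.019, 1.0, 0.0], [0.008, 0.001, -1.0]]
wrist_force: [-16.1, 1.3, 18.4]
opening: 0.0371
```

Call:
drive_tool:
  commands:
    - [0, -0.2, 0, 0, 0, -0.0003, 0.2]
    - [0, -0.2, 0, 0, 0, -0.0003, 0.2]
    - [0, 0, 0, 0, 0, 0, 0.2]
    - [0, 0, 0, 0, 0, 0, 0.2]

```text
t: 16.4
tool_pos: [0.5066, -0.0045, 0.0166]
eef_rot: [[-1.0, -0.019, -0.001], [-0.019, 1.0, 0.001], [0.001, 0.001, -1.0]]
wrist_force: [-10.4, 1.6, 12.8]
opening: 0.0373
```

Run:
```python
from h import *
s=get_state();print(s['wrist_force'],s['wrist_torque'],s['tool_pos'])
im=read_camera('scene')[:,:,::-1]
cv2.imwrite("pics/j.png",cv2.resize(im[165:265,235:375],None,fx=5.6,fy=5.6,interpolation=cv2.INTER_CUBIC))
np.savez('k.npz',p=s['tool_pos'],R=s['eef_rot'])
cv2.imwrite("pics/k.png",read_camera('wrist')[:,:,::-1])
```

```text
[-10.44034008   1.59524095  12.80517869] [0.08107434 1.75735936 0.00781966] [ 0.50657463 -0.00447331  0.01659334]
```

View pics/j.png

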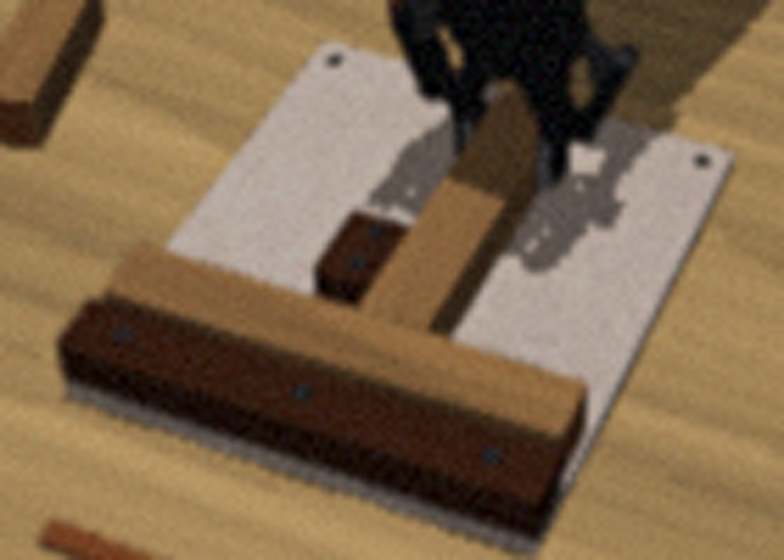

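View pics/k.png

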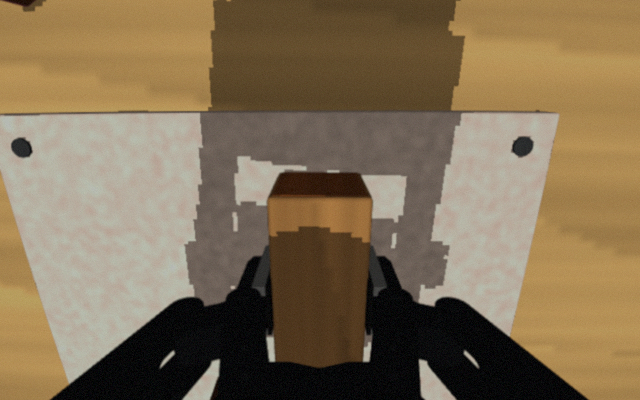

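Call:
drive_tool:
  commands:
    - [0, -0.15, 0, -0.001, 0, -0.0004, 0.2]
    - [0, -0.15, 0, -0.001, 0, -0.0003, 0.2]
    - [0, 0, 0, 0, 0, 0, 0.2]
    - [0, 0, 0, 0, 0, 0, 0.2]

```text
t: 16.9
tool_pos: [0.5066, -0.0045, 0.0166]
eef_rot: [[-1.0, -0.019, -0.0], [-0.019, 1.0, 0.001], [0.0, 0.001, -1.0]]
wrist_force: [-16.5, 0.7, 15.7]
opening: 0.0371
```

Run:
```python
from h import *
s=get_state();print(s['wrist_force'],s['wrist_torque'],s['tool_pos'])
c=cam('scene')
for n,p,z in(('leg near',[(145,243),(587,379)],.05),('leg far',[(107,293),(565,438)],.05)):
    X=ray(c,np.array(p)/5.6+np.array((235,165)),z);d=X[1]-X[0];print(n,X,np.linalg.norm(d),np.degrees(np.arctan2(d[1],d[0]))-90)
```

```text
[-16.53227208   0.69942104  15.74227458] [-0.03728377  2.56776001 -0.04834394] [ 0.50662021 -0.00447443  0.01659019]
leg near [[ 0.66710122 -0.1395939   0.05      ]
 [ 0.66028909  0.10364092  0.05      ]] 0.24333019868851524 1.604228708479468
leg far [[ 0.70600942 -0.13840685  0.05      ]
 [ 0.69878697  0.10823166  0.05      ]] 0.24674423792015374 1.6773452937532625
```

Call:
drive_tool:
  commands:
    - [0, -0.15, 0, 0, 0, -0.0005, 0.2]
    - [0, -0.15, 0, 0, -0.0003, -0.0005, 0.2]
    - [0, 0, 0, 0, 0, 0, 0.2]
    - [0, 0, 0, 0, 0, 0, 0.2]

```text
t: 17.3
tool_pos: [0.5068, -0.0047, 0.0166]
eef_rot: [[-1.0, -0.019, 0.006], [-0.019, 1.0, 0.001], [-0.006, 0.001, -1.0]]
wrist_force: [-10.1, 0.5, 6.2]
opening: 0.0371
```

Run:
```python
from h import *
s=get_state();print(s['wrist_force'],s['wrist_torque'],s['tool_pos'],s['eef_rot'])
im=read_camera('scene')[:,:,::-1]
cv2.imwrite("pics/l1.png",cv2.resize(im[205:250,245:295],None,fx=13,fy=13,interpolation=cv2.INTER_CUBIC))
cv2.imwrite("pics/l2.png",cv2.resize(im[205:265,290:350],None,fx=10,fy=10,interpolation=cv2.INTER_CUBIC))
```

```text
[-10.13447217   0.51280189   6.23950894] [-0.03240407  1.9722764   0.0203197 ] [ 0.5068409  -0.00472191  0.01663617] [[-9.99798630e-01 -1.91430880e-02  6.02016648e-03]
 [-1.91382566e-02  9.99816478e-01  8.59117964e-04]
 [-6.03550782e-03  7.43729472e-04 -9.99981510e-01]]
```

View pics/l1.png

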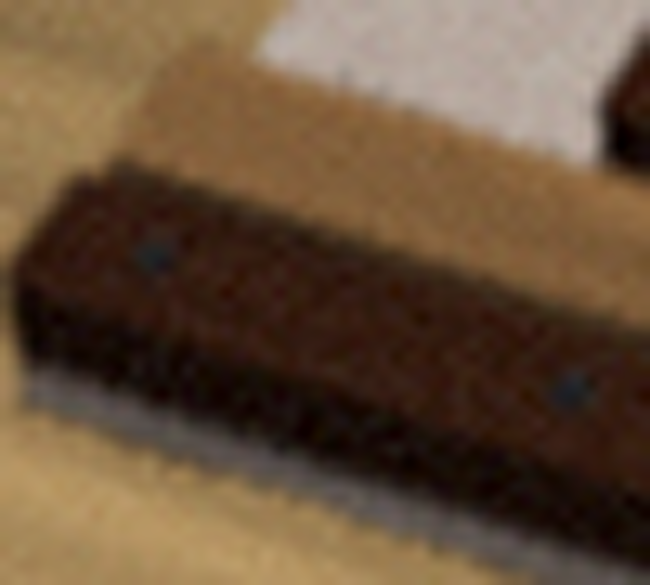

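View pics/l2.png

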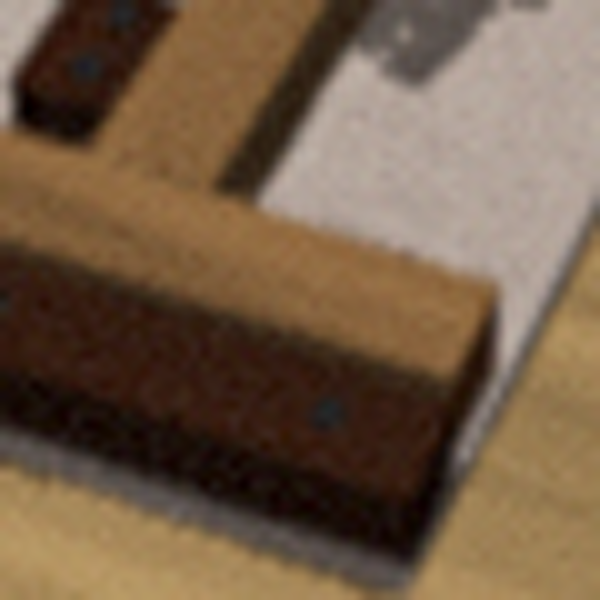

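Call:
drive_tool:
  commands:
    - [0, 0.2, 0, -0.0005, 0, -0.0003, 0.2]
    - [0, 0.15, 0, 0, 0, -0.0002, 0.2]
    - [0, 0, 0, 0, 0, 0, 0.2]
    - [0, 0, 0, 0, 0, 0, 0.2]

```text
t: 17.75
tool_pos: [0.5067, -0.0048, 0.0166]
eef_rot: [[-1.0, -0.019, -0.001], [-0.019, 1.0, 0.001], [0.001, 0.001, -1.0]]
wrist_force: [-13.2, 1.4, 5.4]
opening: 0.0369
```

Run:
```python
from h import *
s=get_state();print(s['wrist_force'],s['wrist_torque'],s['tool_pos'],s['eef_rot'][2])
```

```text
[-13.23820131   1.43424577   5.41560341] [-0.02673715  1.70584708  0.04171903] [ 0.50666973 -0.00476312  0.01660988] [ 1.21533353e-03  6.89612239e-04 -9.99999024e-01]
```

Call:
drive_tool:
  commands:
    - [0, 0, 0, -0.0005, -0.0003, 0, 0.2]
    - [0, 0, 0, 0, 0, 0, 0.2]
    - [0, 0, 0, 0, 0, 0, 0.2]
    - [0, 0, 0, 0, 0, 0, 0.2]
    - [0, 0, 0, 0, 0, 0, 0.2]
    - [0, 0, 0, 0, 0, 0, 0.2]
    - [0, 0, 0, 0, 0, 0, 0.2]
    - [0, 0, 0, 0, 0, 0, 0.2]
    - [0, 0, 0, 0, 0, 0, 0.2]
    - [0, 0, 0, 0, 0, 0, 0.2]

```text
t: 18.75
tool_pos: [0.5067, -0.0049, 0.0166]
eef_rot: [[-1.0, -0.02, -0.003], [-0.02, 1.0, 0.001], [0.002, 0.001, -1.0]]
wrist_force: [-14.4, -0.0, 7.3]
opening: 0.037
```

Run:
```python
from h import *
s=get_state();print(s['wrist_force'],s['wrist_torque'],s['tool_pos'],s['eef_rot'][2])
im=read_camera('scene')[:,:,::-1]
cv2.imwrite("pics/m.png",cv2.resize(im[165:265,235:375],None,fx=5.6,fy=5.6,interpolation=cv2.INTER_CUBIC))
im=read_camera('side')[:,:,::-1]
cv2.imwrite("pics/m2.png",cv2.resize(im[150:260,240:440],None,fx=4,fy=4,interpolation=cv2.INTER_CUBIC))
```

```text
[-14.43387756  -0.02212209   7.26861923] [-0.02124746  1.99648147  0.19864346] [ 0.50667389 -0.00489906  0.01662854] [ 2.48972567e-03  8.76322381e-04 -9.99996517e-01]
```

View pics/m.png

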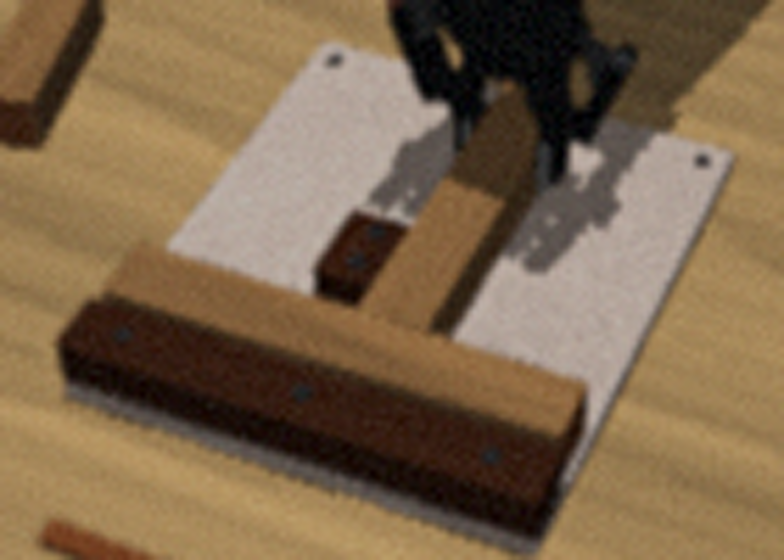

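View pics/m2.png

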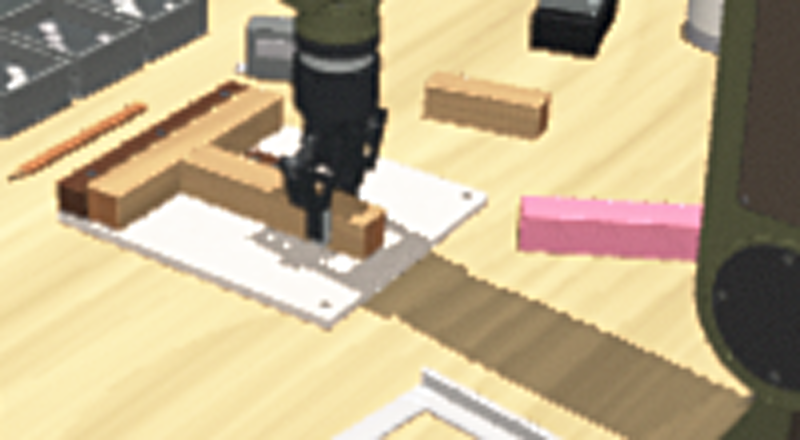

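Call:
drive_tool:
  commands:
    - [0, 0, 0, -0.0002, 0, 0, 0.2]
    - [0, 0, 0, 0, 0, 0, 0.2]
    - [0, 0, 0, 0, 0, 0, 0.2]
    - [0, 0, 0, 0, 0, 0, 0.2]
    - [0, 0, 0, 0, 0, 0, 0.2]
    - [0, 0, 0, 0, 0, 0, 0.2]
    - [0, 0, 0, 0, 0, 0, 0.2]
    - [0, 0, 0, 0, 0, 0, 0.2]
    - [0, 0, 0, 0, 0, 0, 0.2]
    - [0, 0, 0, 0, 0, 0, 0.2]
    - [0, 0, 0, 0, 0, 0, 0.2]
    - [0, 0, 0, 0, 0, 0, 0.2]
    - [0, 0, 0, 0, 0, 0, 0.2]
    - [0, 0, 0, 0, 0, 0, 0.2]
    - [0, 0, 0, 0, 0, 0, 0.2]
    - [0, 0, 0, 0, 0, 0, 0.2]
    - [0, 0, 0, 0, 0, 0, 0.2]
    - [0, 0, 0, 0, 0, 0, 0.2]
    - [0, 0, 0, 0, 0, 0, 0.2]
    - [0, 0, 0, 0, 0, 0, 0.2]

```text
t: 20.85
tool_pos: [0.5067, -0.0049, 0.0166]
eef_rot: [[-1.0, -0.02, -0.003], [-0.02, 1.0, 0.001], [0.003, 0.001, -1.0]]
wrist_force: [-15.8, 0.7, 8.4]
opening: 0.0371
```

Call:
drive_tool:
  commands:
    - [0, 0, 0, 0, 0, 0, 0.2]
    - [0, 0, 0, 0, 0, 0, 0.2]
    - [0, 0, 0, 0, 0, 0, 0.2]
    - [0, 0, 0, 0, 0, 0, 0.2]
    - [0, 0, 0, 0, 0, 0, 0.2]
    - [0, 0, 0, 0, 0, 0, 0.2]
    - [0, 0, 0, 0, 0, 0, 0.2]
    - [0, 0, 0, 0, 0, 0, 0.2]
    - [0, 0, 0, 0, 0, 0, 0.2]
    - [0, 0, 0, 0, 0, 0, 0.2]

```text
t: 21.85
tool_pos: [0.5067, -0.0049, 0.0166]
eef_rot: [[-1.0, -0.02, -0.003], [-0.02, 1.0, 0.001], [0.003, 0.001, -1.0]]
wrist_force: [-15.1, 1.2, 8.3]
opening: 0.0367
```

Run:
```python
from h import *
s=get_state();print(s['t'],s['wrist_force'],s['wrist_torque'],s['tool_pos'],s['opening'])
im=read_camera('scene')[:,:,::-1]
cv2.imwrite("pics/n.png",cv2.resize(im[190:250,280:350],None,fx=10,fy=10,interpolation=cv2.INTER_CUBIC))
```

```text
21.85 [-15.06047911   1.16567233   8.26486116] [-0.03237251  2.04398479  0.13032335] [ 0.50665726 -0.00488833  0.01661129] 0.036749147232219816
```

View pics/n.png

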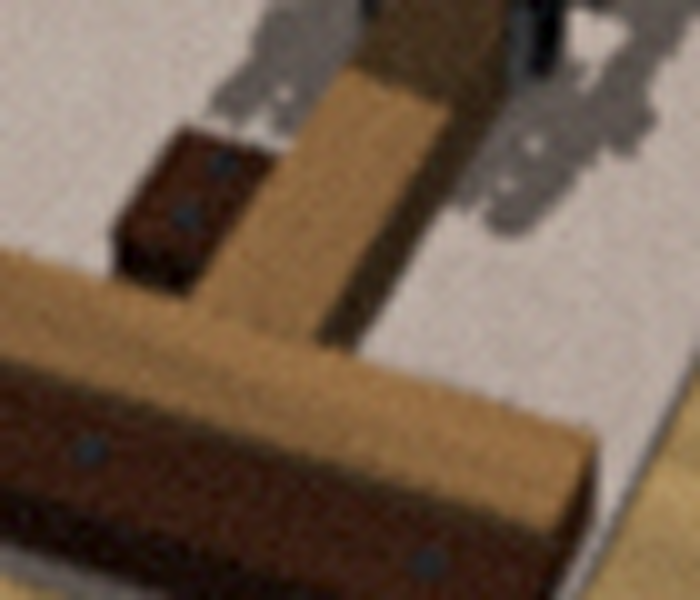

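The rung end sits on the leg at about (255,320) in the crop. Its side is on the stop at about (235,210) with no gap, and the leg lies along the fence. The push has held at about 15 N, so I'm handing in.

Run:
```python
from rig import *
job.hand_in();s=get_state();print(s['t'],s['wrist_force'])
```

```text
the job is handed in; nothing more can be done
the job is handed in; nothing more can be done
```

I handed the job in at about 22 s of the 61 s. The rung lies flat on the board, its side is against the stop, and its end has pushed the leg home on the fence. The arm was still pressing, with the hand gripping the rung about 58 mm back from its middle, on the half away from the joint.

**Push:** the wrist read 14.4 N, then 15.8 N and 15.1 N, over the last 3 s of holding. I saw only the reading at the end of each move. Friction on the board takes some of that, so I estimate 12 to 15 N reaches the leg.

**Leg on the fence:** the leg slid with only 2 to 3 N on the wrist, and the force then rose sharply with no further travel. The pictures show no gap at the fence. Corners picked by hand put the leg at about 1.6° and the board at about 1.15°, and the strip of leg showing above the fence looked slightly thicker at one end. I put both down to picking error.

**Rung against the stop:** the pictures show no gap. The sideways force on the stop was small and noisy at the end, 0 to 1.4 N.

**Downward force:** while I levelled the rung it briefly reached about 18 N, and it was about 8 N at the end.

The other things on the bench were not touched. The handed-in state gave no reading, so I have no check from after that.

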